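# Free the stuck slicer carriage and run it home

## Task

The carriage of the bread slicer is locked and jammed on its rail. Swing the lock lever fully outwards, then push the carriage through the sticking spot and run it in under the hood until it rests firmly against the rubber stop hidden inside. Do it smoothly: do not let the carriage shoot off when it breaks free, do not ram the stop, and leave everything else where it stands.

Things in the scene. Friction and masses are not known exactly. Their poses are not given: they have to be found in the camera images.
- slicer: Bread slicer, fixed to the worktop: white base plate 190 (x) x 460 (y) x 16 mm, aluminium rail along its y. Origin: centre of the underside, on the worktop. x across the rail (lock lever on the +x side), y along the rail (the carriage travels towards +y), z up. Positions 'in the slicer frame' below are mm in this frame.
- carriage: Carriage: aluminium deck 110 (x) x 150 (y) x 12 mm with an upright white fence at its rear (-y) end. Origin: centre of the deck's underside, axes as the slicer's; at the start at slicer frame (0, -80 to -68, 32). The deck's leading edge is 75 mm ahead of the origin, the fence's rear face 75 mm behind it. It slides only along y and stays where it is left: drag 2 to 7 N.
- fence_top (a point): Middle of the top edge of the carriage's fence: 71 mm behind the carriage's origin and 80 mm above it, 112 mm above the worktop. The fence is 100 wide (x), 8 thick (y), and clear for 68 mm above the deck. Behind it only a 12 mm wide tongue sticks out, below 36 mm above the worktop.
- rail_jam (a point): Middle of the rail at slicer frame (0, 0, 30). Near here in the rail is the sticking spot: the carriage jams after 4 to 34 mm of travel from its start (exact place unknown) and gives way suddenly at a push of about 8 to 14 N in all; beyond that it runs freely again.
- lock (a joint): Angle of the lock lever: 0 to 0.1 locked, upright; grows as its knob swings outwards, to the slicer's +x, limit 1.1 rad; stays where it is left. Axis along the slicer's y through slicer frame (85, 30, 40); about 0.1 N m turns it. Locked, its 45 mm lug lies across the track in front of the deck and blocks it; swung beyond 0.8 rad it is clear.
- lock_knob (a point): Centre of the 18 mm ball knob on the lock lever, 78 mm from its axis. The flat handle below it is 8 thick (x) and 16 wide (y); two cheeks beside its axis reach 50 mm above the worktop. It can be pushed outwards from the track side, from over the clear track between the deck and the hood.
- hood: White hood fixed over the +y end of the rail: a tunnel 150 (x) x 130 (y) mm, top 85 mm above the worktop, far end closed. Origin: slicer frame (0, 160, 16). The deck enters it, the fence stays outside. The end stop is hidden inside: its rubber buffer yields 4 mm at about 4 N per mm, then is solid. The drag holds the carriage against it when the push ends.
- hood_mouth (a point): Middle of the hood's mouth, at slicer frame (0, 95, 50). The hidden stop's face lies 40 to 105 mm behind it (+y), exact place unknown.
- egg_cup: Bystander: white egg cup, 42 mm wide, 45 mm high, standing on the hood. Origin: centre of its underside.
- mug: Bystander: white mug, 80 mm wide, 90 mm high, on the worktop beyond the slicer. Origin: centre of its underside.
- wooden_spoon: Bystander: wooden spoon, 240 mm long, lying along the near side of the slicer. Origin: under its middle.
- soap_bottle: Bystander: green soap bottle, 60 mm wide, 190 mm high. Origin: centre of its underside.
- spice_jar: Bystander: brown glass spice jar, 44 mm wide, 95 mm high, beyond the slicer. Origin: centre of its underside.
- bowl: Bystander: white bowl, 140 mm wide, 55 mm high. Origin: centre of its underside.
- tumbler: Bystander: grey tumbler, 68 mm wide, 100 mm high. Origin: centre of its underside.

How it is judged:
By the outcome, as a careful person would: the job done as asked, in the order asked, and still so for the second after the job is handed in, with the robot touching nothing.
It also fails if it takes over 61 s, if anything falls off the work surface, if the arm or the gripper's body presses on something with over 40 N, if the wrist force passes 120 N, or if a joint passes its speed limit or range.

## Robot

A 6-joint arm with a two-finger parallel gripper is mounted at the origin on the work surface. World frame = base frame: x ahead of the robot, y to its left, z up, the work surface at z = 0. Lengths are in m, angles in rad, forces in N, time in s.
With the tool pointing down it reaches from about 0.3 to 0.875 m from the base axis. Payload 6.4 kg.
Tool frame: the origin (TCP) lies at the very end of the fingers, on their centre line; the grasp point (between the pads) lies 19 mm behind it; z points along the fingers, y is the line along which they close (so a half turn about z gives the same grasp; the last joint's range is limited). The gripper opens to 88 mm and grips with 3 to 60 N. Pads are 18 mm wide; open, the fingers measure 123 mm over their backs; the gripper's body (75 mm by 187 mm) begins 45 mm behind the grasp point.
Start: joints at [-1.389, 0.181, 1.607, -0, 1.354, -0.206], TCP at [0.217, -0.532, 0.239] pointing down, gripper open.
Joint ranges: [-2.99, 2.99], [-0.89, 2.07], [0.3, 2.58], [-1.14, 4.28], [0, 2.63], [-3.12, 3.12]. Speed limits (rad/s): [2.57, 2.57, 3.01, 3.14, 3.14, 3.14].

## Interface

Orientations are given as a unit quaternion [w, x, y, z].
In Python, from workcell import * gives the robot as it stands. The module is installed in compiled form; this text tells all that it offers.
- The arm moves only by the tool move_arm, never from a script. Its argument "plan" is a list of rows, each a list of 4 numbers: the shift along the tool's x, y, z in mm, then the turn about the tool's z in degrees. In form: [[dx, dy, dz, turn], ...]. A call has exactly 10 rows; each row shifts and turns the commanded pose from where the row before left it, along the tool's axes as they then stand; what a row does not reach is not made up. A row lasts 1/8 s, in which the tool goes at most 62.5 mm and 10.7 degrees, less where a joint would pass 70% of its speed; a pose out of reach is approached as far as the arm can. A call with a gripper value outside its range is refused whole. "hand" is the closure in counts, from 0 (fully open) to 255 (shut), set as the call begins (left out, the last holds). The fingers move at their own pace and stop on an object; the grip force is fixed at half the most. Time passes only in rows, so rows that do not move let the fingers close, or fill a call up. It gives the time, the measured TCP pose, the force, the opening and the grip force at its end, in the units of the state.
- state(): the state, without advancing time (a new reading comes with each control period).
- get_image(name): name is "side" or "top" or "wrist"; returns a dict with "pixels" (480x640x3 uint8, blue, green, red), "fx", "fy", "cx", "cy" (pixels), "eye" and "attitude" of the camera in the world; the wrist camera has in their place "tool_from_camera" (4x4, takes a point from camera to tool coordinates, whose origin is the TCP and whose axes are the flange's). Camera axes: x right, y down, z forward; pixel columns grow to the right and rows downward; lengths in m; the calibration is good to about 2 mm. A picture is of the moment at which its call begins: read the wrist's pose just before it. There is no depth.
- sign_off(): hands the job in; it is judged then, once.
The state is a dict: "t": time; "q": joint angles; "dq": joint speeds; "joint_torque": joint torques, N m; "tool_pos": TCP position; "eef_rot": TCP orientation; "force": force on the tool from outside, world axes, zero at the start; "wrist_torque": the same for the moment, N m; "width": opening from 0.0 (shut) to 1.0 (fully open); "grip_force": force on a finger pad.
Only numpy, scipy, OpenCV 4.12 (cv2) and the standard library are available. Lean on these libraries where they do the work, as an engineer would, in place of code of your own. Each camera call takes 0.05 s, during which the arm holds its last target. There are 200 camera calls.

## Working session

There is one attempt and no reset: what is moved stays moved. The work goes in short steps, Python scripts to look and compute and a tool call to move; the robot and the scene stay as the last step left them, time stands still between calls to the robot, and variables do not carry over. Pictures are saved under pics/ and viewed, at most 10 in all, crops included, and the job is handed in when it is done.

Besides the shell and the picture viewer there is one more tool, called after "Call:" by a JSON object that holds its "name" and its "arguments", one argument or row to a line. move_arm: Moves the arm, as the interface text tells. Its arguments: {"type":"object","properties":{"plan":{"type":"array","items":{"type":"array","items":{"type":"number"}}},"hand":{"type":"number"}},"required":["plan"]}

```bash
mkdir -p pics; python3 - <<'E'
from workcell import *
import cv2,pickle
s=state(); print({k:s[k] for k in('t','tool_pos','eef_rot','force','width')})
d={}
for n in('top','side'):
    im=get_image(n); d[n]=im; cv2.imwrite(f'pics/{n}0.png',im['pixels']); print(n,im['fx'],im['cx'],im['cy'],im['eye'],im['attitude'])
pickle.dump(d,open('d0.pkl','wb'))
E
```

```text
{'t': 0.0, 'tool_pos': array([ 0.2173602 , -0.53175476,  0.23781286]), 'eef_rot': array([-8.79590709e-04,  9.81261309e-01,  1.92679710e-01, -2.59094753e-06]), 'force': array([0.2588656 , 0.05385211, 0.65983865]), 'width': 0.9955493713236124}
top 485.11337878144104 318.36787438230033 234.05026628224505 [ 0.44920194 -0.01893512  1.10261173] [-0.05241346  0.71128379 -0.69920172  0.04944846]
side 462.82086884713163 314.16501584899015 244.46362930599497 [0.09758988 0.73399442 0.80292197] [ 0.12986454 -0.26398274  0.85888873 -0.41923558]
```

View pics/top0.png

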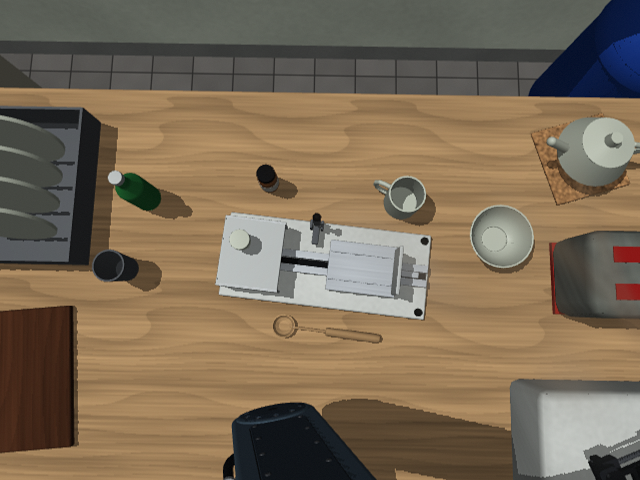

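View pics/side0.png

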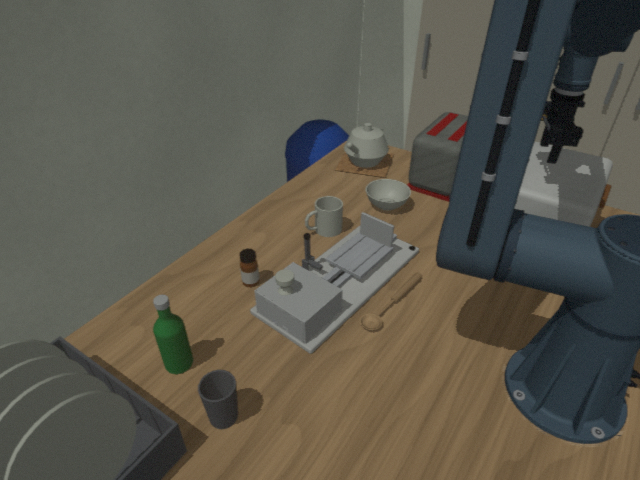

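The top view shows the slicer with the hood to the left (world +y) and the carriage to the right, at about x 218–431, y 213–320. The lever knob is at about (317,217), away from the robot. In the side view the lever stands upright at about (307,238) and the fence is at (377,232).

```bash
cat > h.py <<'E'
import numpy as np,cv2,pickle
from scipy.spatial.transform import Rotation as R
def rot(a): return R.from_quat([a[1],a[2],a[3],a[0]]).as_matrix()
def ray(im,u,v,T=None):
    d=np.array([(u-im['cx'])/im['fx'],(v-im['cy'])/im['fy'],1])
    return np.array(im['eye']),rot(im['attitude'])@d
def onz(im,u,v,z):
    e,d=ray(im,u,v); return e+d*(z-e[2])/d[2]
def proj(im,p):
    c=rot(im['attitude']).T@(np.asarray(p)-im['eye']); return np.array([c[0]/c[2]*im['fx']+im['cx'],c[1]/c[2]*im['fy']+im['cy']])
def tri(rs):
    A=sum(np.eye(3)-np.outer(d,d)/(d@d) for e,d in rs); b=sum((np.eye(3)-np.outer(d,d)/(d@d))@e for e,d in rs); return np.linalg.solve(A,b)
E
python3 - <<'E'
from h import *
d=pickle.load(open('d0.pkl','rb')); t=d['top'];p=t['pixels']
for n,(u,v) in dict(br=(425,320),tr=(431,236),tl=(228,213),bl=(218,295)).items(): print(n,onz(t,u,v,.016)[:2].round(4))
hsv=cv2.cvtColor(p,cv2.COLOR_BGR2HSV)
m=((hsv[...,1]<40)&(hsv[...,2]>110)).astype('uint8'); m[:205]=0;m[325:]=0;m[:,:205]=0;m[:,440:]=0
c=max(cv2.findContours(m,0,2)[0],key=cv2.contourArea); print(cv2.minAreaRect(c),cv2.boxPoints(cv2.minAreaRect(c)))
print(cv2.approxPolyDP(c,3,True)[:,0].tolist())
cv2.imwrite('pics/c1.png',cv2.resize(p[200:330,205:445],None,fx=3.3,fy=3.3,interpolation=cv2.INTER_CUBIC))
s=d['side']['pixels']; cv2.imwrite('pics/c2.png',cv2.resize(s[200:350,240:440],None,fx=4,fy=4,interpolation=cv2.INTER_CUBIC))
E
```

```text
br [ 0.4194 -0.2514]
tr [ 0.6068 -0.2676]
tl [0.6519 0.1938]
bl [0.4662 0.2078]
((323.3388977050781, 264.8289489746094), (210.7303009033203, 84.47262573242188), 6.911227226257324) [[213.65698 294.07962]
 [223.82172 210.22081]
 [433.0208  235.57828]
 [422.85608 319.43707]]
[[226, 215], [215, 283], [220, 286], [219, 294], [423, 318], [430, 236], [326, 223], [324, 230], [329, 233], [324, 233], [322, 248], [311, 243], [309, 221], [234, 212]]
```

View pics/c1.png

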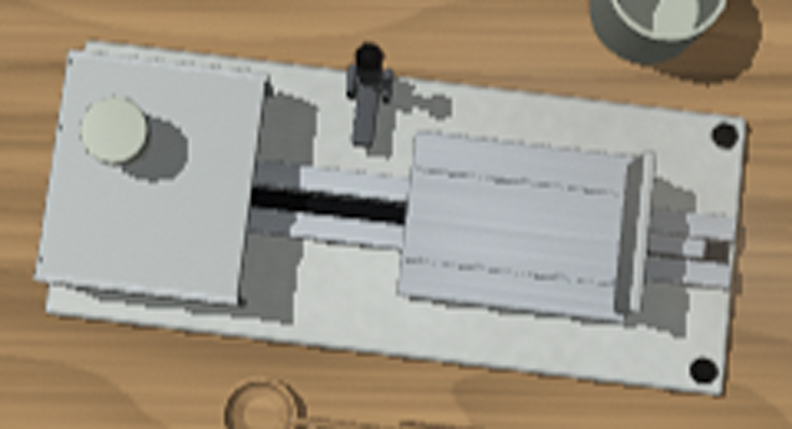

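View pics/c2.png

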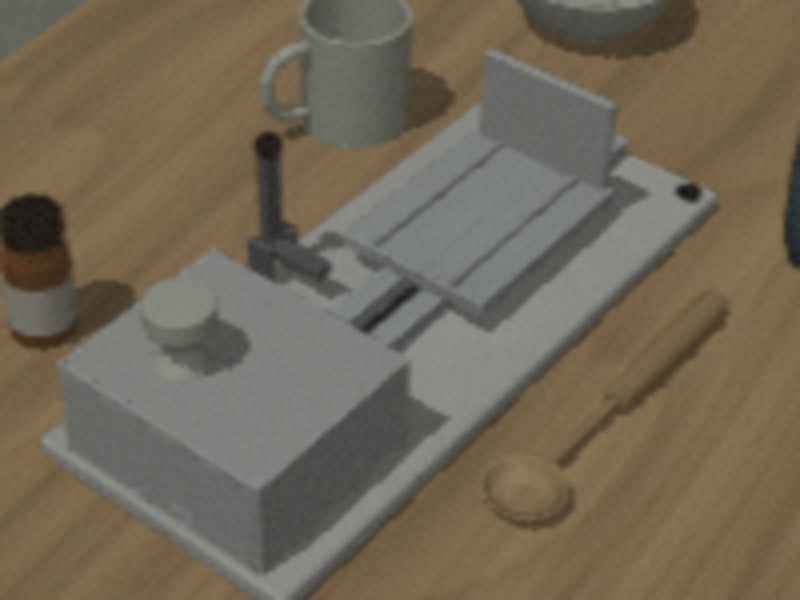

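Crop c1 shows the plate corners at (747,118), (722,395) and (47,311), the knob at (369,57), the fence's rear top edge from (655,153) to (640,313), and the deck front from (417,131) to (401,295). In crop c2 the knob is at (267,145), with a clear gap between deck and hood.

```bash
python3 - <<'E'
from h import *
from scipy.optimize import least_squares
d=pickle.load(open('d0.pkl','rb')); t=d['top'];s=d['side']
f=lambda u,v:(u/3.3+205-.35,v/3.3+200-.35); g=lambda u,v:(u/4+240-.4,v/4+200-.4)
L=np.array([[-95,-230],[95,-230],[-95,230]])/1e3
W=np.array([onz(t,*f(*c),.016)[:2] for c in[(722,395),(747,118),(47,311)]])
fun=lambda p:(p[:2]+L@np.array([[np.cos(p[2]),np.sin(p[2])],[-np.sin(p[2]),np.cos(p[2])]])-W).ravel()
r=least_squares(fun,[.53,-.03,.1]); x,y,a=r.x; print('top-fit',r.x,r.fun.round(4))
# side-view fit: hood + base corners
Rz=np.array([[np.cos(a),-np.sin(a)],[np.sin(a),np.cos(a)]])
sl=lambda P:np.r_[Rz.T@(P[:2]-r.x[:2]),P[2:]]
print('knob',tri([ray(t,*f(369,57)),ray(s,*g(267,145))]), sl(tri([ray(t,*f(369,57)),ray(s,*g(267,145))])))
for n,c,z in[('fr1',(655,153),.112),('fr2',(640,313),.112),('dk1',(417,131),.044),('dk2',(401,295),.044),('hoodm1',(267,78),.085),('hoodm2',(241,305),.085),('hoodr1',(72,52),.085),('hoodr2',(38,280),.085)]: print(n,sl(onz(t,*f(*c),z)).round(4))
for n,c,z in[('base-x-y',(713,200),.016),('fence a',(485,52),.112),('fence b',(613,105),.112),('hood',(210,250),.085),('hood2',(408,367),.085),('hood3',(262,487),.085),('hood4',(64,365),.085)]: print('side',n,sl(onz(s,*g(*c),z)).round(4))
E
```

```text
top-fit [ 0.53872205 -0.03032651 -0.10519745] [-0.0007 -0.0011  0.0009 -0.0013 -0.0003  0.0024]
knob [ 0.62760839 -0.00901838  0.11866589] [0.08615754 0.03052372 0.11866589]
fr1 [ 0.0488 -0.1535  0.112 ]
fr2 [-0.0508 -0.154   0.112 ]
dk1 [ 0.0537 -0.0053  0.044 ]
dk2 [-0.0556 -0.0077  0.044 ]
hoodm1 [0.0705 0.0951 0.085 ]
hoodm2 [-0.0755  0.0922  0.085 ]
hoodr1 [0.0721 0.2224 0.085 ]
hoodr2 [-0.0756  0.2219  0.085 ]
side base-x-y [-0.0964 -0.2207  0.016 ]
side fence a [ 0.0488 -0.1475  0.112 ]
side fence b [-0.0493 -0.151   0.112 ]
side hood [0.0731 0.0984 0.085 ]
side hood2 [-0.0798  0.102   0.085 ]
side hood3 [-0.0766  0.2223  0.085 ]
side hood4 [0.0682 0.2247 0.085 ]
```

Call:
{"name": "move_arm", "arguments": {
  "plan": [
    [0, 0, 0, 9.4],
    [0, 0, 0, 9.4],
    [0, 0, 0, 9.4],
    [20, -35, 0, 0],
    [20, -35, 0, 0],
    [20, -35, 0, 0],
    [20, -35, 0, 0],
    [20, -35, 0, 0],
    [20, -35, 0, 0],
    [20, -35, 0, 0]
  ],
  "hand": 255
}}

```text
t: 1.35
tool_pos: [0.3827, -0.3019, 0.2384]
eef_rot: [-0.0, 0.999, -0.052, -0.0]
force: [0.5, -0.4, -0.1]
width: 0.005
grip_force: 0.0
```

```bash
cat >> h.py <<'E'
O=np.array([.5387,-.0303]);a=-.1052;Rz=np.array([[np.cos(a),-np.sin(a)],[np.sin(a),np.cos(a)]])
def where(s,tgt=None):
    p=s['tool_pos'];Q=rot(s['eef_rot']);q=Rz.T@(p[:2]-O)
    print('t',round(s['t'],2),'slicer mm',(q*1e3).round(1),'z',round(p[2]*1e3,1),'toolx deg',np.degrees(np.arctan2(Q[1,0],Q[0,0])).round(2),'F slicer',(Rz.T@s['force'][:2]).round(2),s['force'][2].round(2),'w',round(s['width'],3),s['grip_force'])
    if tgt is not None:
        w=np.r_[O+Rz@(np.array(tgt[:2])/1e3),tgt[2]/1e3]; print('need tool mm',(Q.T@(w-p)*1e3).round(1))
E
python3 -c "
from workcell import *;from h import *
where(state(),(50,30,70))"
```

```text
t 1.35 slicer mm [-126.6 -286.5] z 238.4 toolx deg -5.99 F slicer [ 0.56 -0.35] -0.08 w 0.005 0.0
need tool mm [ 176.9 -316.3  168.5]
```

Call:
{"name": "move_arm", "arguments": {
  "plan": [
    [22, -39.5, 0, 0],
    [22, -39.5, 0, 0],
    [22, -39.5, 0, 0],
    [22, -39.5, 0, 0],
    [22, -39.5, 0, 0],
    [22, -39.5, 0, 0],
    [22, -39.5, 0, 0],
    [22, -39.5, 0, 0],
    [0, 0, 35, 0],
    [0, 0, 35, 0]
  ]
}}

```text
t: 2.6
tool_pos: [0.5904, -0.0064, 0.1677]
eef_rot: [0.0, 0.999, -0.051, 0.0]
force: [-0.1, -0.2, -0.5]
width: 0.004
grip_force: 0.0
```

```bash
python3 -c "
from workcell import *;from h import *
where(state(),(50,30,70))
im=get_image('side');cv2.imwrite('pics/s2.png',cv2.resize(im['pixels'][130:350,220:440],None,fx=2.7,fy=2.7))"
```

```text
t 2.6 slicer mm [48.9 29.2] z 167.7 toolx deg -5.89 F slicer [-0.04 -0.18] -0.5 w 0.004 0.0
need tool mm [ 1.1 -0.8 97.7]
```

View pics/s2.png

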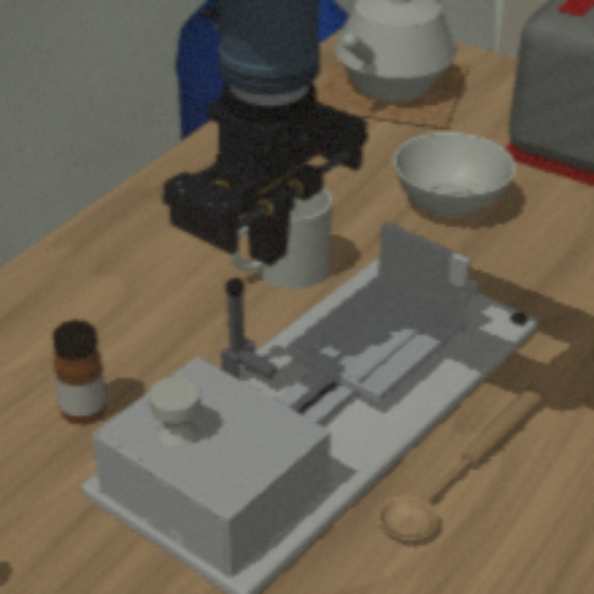

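The side crop shows the closed gripper above the gap, just track-side of the upright lever at (235,290). The body's long side lies along the rail and clears the egg cup. I'll lower and start the push.

Call:
{"name": "move_arm", "arguments": {
  "plan": [
    [0, 0, 24, 0],
    [0, 0, 24, 0],
    [0, 0, 24, 0],
    [0, 0, 24, 0],
    [5, 0, 0, 0],
    [5, 0, 0, 0],
    [5, 0, 0, 0],
    [4, 0, 0, 0],
    [4, 0, 0, 0],
    [4, 0, 0, 0]
  ]
}}

```text
t: 3.9
tool_pos: [0.6168, -0.01, 0.0728]
eef_rot: [-0.0, 0.999, -0.052, -0.001]
force: [-2.7, 1.3, 3.4]
width: 0.003
grip_force: 1.9
```

```bash
python3 -c "
from workcell import *;from h import *
where(state(),(126,30,70))"
```

```text
t 3.9 slicer mm [75.5 28.4] z 72.8 toolx deg -5.97 F slicer [-2.83  0.96] 3.42 w 0.003 1.9410379050532356
need tool mm [50.5 -1.6  2.7]
```

Call:
{"name": "move_arm", "arguments": {
  "plan": [
    [5, 0, 0, 0],
    [5, 0, 0, 0],
    [5, 0, 0, 0],
    [5, 0, 0, 0],
    [5, 0, 0, 0],
    [5, 0, 0, 0],
    [5, 0, 0, 0],
    [5, 0, 0, 0],
    [3, 0, 0, 0],
    [2, 0, 0, 0]
  ]
}}

```text
t: 5.15
tool_pos: [0.6622, -0.0148, 0.0728]
eef_rot: [0.0, 0.999, -0.052, 0.0]
force: [-1.8, -0.7, -0.2]
width: 0.007
grip_force: 0.7
```

```bash
python3 -c "
from workcell import *;from h import *
where(state(),(132,30,70))"
```

```text
t 5.15 slicer mm [121.2  28.3] z 72.8 toolx deg -5.98 F slicer [-1.72 -0.91] -0.25 w 0.007 0.733525110372284
need tool mm [10.9 -1.6  2.8]
```

Call:
{"name": "move_arm", "arguments": {
  "plan": [
    [1.2, 0, 0, 0],
    [1.2, 0, 0, 0],
    [1.2, 0, 0, 0],
    [1.2, 0, 0, 0],
    [1, 0, 0, 0],
    [1, 0, 0, 0],
    [1, 0, 0, 0],
    [1, 0, 0, 0],
    [0, 0, 0, 0],
    [0, 0, 0, 0]
  ]
}}

```text
t: 6.4
tool_pos: [0.6707, -0.0157, 0.0728]
eef_rot: [-0.0, 0.999, -0.052, 0.0]
force: [-1.6, -0.1, 0.4]
width: 0.007
grip_force: 0.5
```

```bash
python3 -c "
from workcell import *;from h import *
where(state(),(132,30,70))"
```

```text
t 6.4 slicer mm [129.7  28.4] z 72.8 toolx deg -5.98 F slicer [-1.54 -0.3 ] 0.4 w 0.007 0.5015225568786263
need tool mm [ 2.3 -1.6  2.8]
```

Call:
{"name": "move_arm", "arguments": {
  "plan": [
    [0.6, 0, 0, 0],
    [0.6, 0, 0, 0],
    [0.6, 0, 0, 0],
    [0.6, 0, 0, 0],
    [0, 0, 0, 0],
    [0, 0, 0, 0],
    [0, 0, 0, 0],
    [0, 0, 0, 0],
    [0, 0, 0, 0],
    [0, 0, 0, 0]
  ]
}}

```text
t: 7.65
tool_pos: [0.6723, -0.0159, 0.0725]
eef_rot: [-0.0, 0.999, -0.052, -0.001]
force: [-4.9, 1.0, 3.0]
width: 0.003
grip_force: 2.2
```

```bash
python3 -c "
from workcell import *;from h import *
where(state(),(132,30,70))"
```

```text
t 7.65 slicer mm [131.3  28.4] z 72.5 toolx deg -5.97 F slicer [-4.94  0.47] 2.98 w 0.003 2.1861244062893093
need tool mm [ 0.7 -1.6  2.5]
```

The reaction has risen to about 6 N just where geometry puts the 1.1 rad limit, so the lever is fully out. I'll back off and go to the fence.

Call:
{"name": "move_arm", "arguments": {
  "plan": [
    [-4, 0, 0, 0],
    [-6, 0, 0, 0],
    [0, 0, -30, 0],
    [0, 0, -40, 0],
    [0, 0, -25, 0],
    [-24, 36, 0, 0],
    [-24, 36, 0, 0],
    [-24, 36, 0, 0],
    [-24, 36, 0, 0],
    [-24, 36, 0, 0]
  ],
  "hand": 255
}}

```text
t: 8.9
tool_pos: [0.524, -0.1824, 0.168]
eef_rot: [0.0, 0.999, -0.052, 0.001]
force: [0.5, -0.7, 0.9]
width: 0.005
grip_force: 0.0
```

```bash
python3 - <<'E'
from workcell import *;from h import *
s=state();where(s,(0,-150,72))
t=get_image('top');cv2.imwrite('pics/t3.png',cv2.resize(t['pixels'][190:330,205:445],None,fx=3.3,fy=3.3,interpolation=cv2.INTER_CUBIC))
im=get_image('side');cv2.imwrite('pics/s3.png',cv2.resize(im['pixels'][200:350,240:440],None,fx=4,fy=4,interpolation=cv2.INTER_CUBIC))
E
```

```text
t 8.9 slicer mm [   1.4 -152.8] z 168.0 toolx deg -5.98 F slicer [ 0.57 -0.66] 0.94 w 0.005 0.0
need tool mm [-1.5 -2.9 96. ]
```

View pics/s3.png

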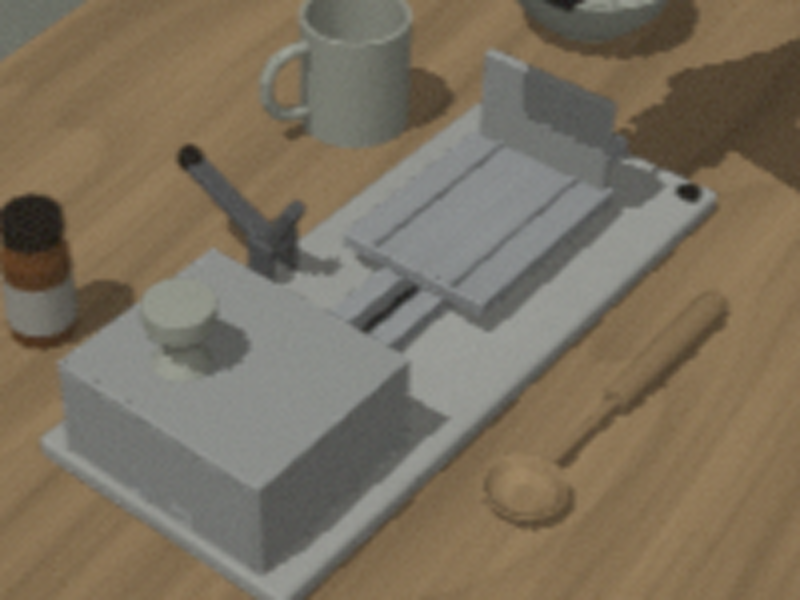

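The side view shows the lever lying well out, with its knob at (190,156), its lug raised and the track clear. The carriage is unmoved, with its fence from (485,52) to (613,105). I'll straddle the fence now.

Call:
{"name": "move_arm", "arguments": {
  "plan": [
    [-1.5, -2.9, 0, 0],
    [0, 0, 0, 0],
    [0, 0, 0, 0],
    [0, 0, 0, 0],
    [0, 0, 16, 0],
    [0, 0, 20, 0],
    [0, 0, 20, 0],
    [0, 0, 20, 0],
    [0, 0, 18, 0],
    [0, 0, 0, 0]
  ],
  "hand": 100
}}

```text
t: 10.25
tool_pos: [0.5223, -0.1776, 0.0716]
eef_rot: [-0.001, 0.999, -0.052, -0.002]
force: [-0.1, -0.3, 0.5]
width: 0.61
grip_force: 0.0
```

```bash
python3 - <<'E'
from workcell import *;from h import *
s=state();where(s,(0,-150,72))
k=tri([ray(get_image('side'),190/4+239.6,156/4+199.6)]*1) if 0 else None
im=get_image('wrist');print(np.array(im['tool_from_camera']).round(3));cv2.imwrite('pics/w4.png',im['pixels'])
E
```

```text
t 10.25 slicer mm [  -0.8 -148.2] z 71.6 toolx deg -5.98 F slicer [-0.04 -0.29] 0.48 w 0.61 0.0
need tool mm [ 0.8  1.8 -0.5]
[[ 0.001 -0.955 -0.296  0.077]
 [ 1.     0.001 -0.001  0.002]
 [ 0.001 -0.296  0.955 -0.146]
 [ 0.     0.     0.     1.   ]]
```

View pics/w4.png

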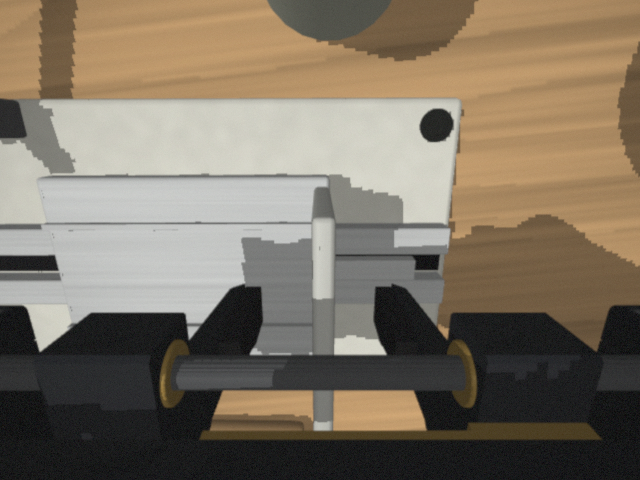

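The wrist view shows the fingers (inner edges at columns 262 and 375) straddling the fence (column about 323), which is about 2 mm towards tool +y. I'll centre on it and close in two stages.

Call:
{"name": "move_arm", "arguments": {
  "plan": [
    [0.8, 1, 0, 0],
    [0, 1, 0, 0],
    [0, 0, 0, 0],
    [0, 0, 0, 0],
    [0, 0, 0, 0],
    [0, 0, 0, 0],
    [0, 0, 0, 0],
    [0, 0, 0, 0],
    [0, 0, 0, 0],
    [0, 0, 0, 0]
  ],
  "hand": 205
}}

```text
t: 11.55
tool_pos: [0.5242, -0.1804, 0.0737]
eef_rot: [-0.0, 0.999, -0.052, -0.0]
force: [0.5, -0.2, -0.4]
width: 0.199
grip_force: 0.0
```

Call:
{"name": "move_arm", "arguments": {
  "plan": [
    [0, 0, 0, 0],
    [0, 0, 0, 0],
    [0, 0, 0, 0],
    [0, 0, 0, 0],
    [0, 0, 0, 0],
    [0, 0, 0, 0],
    [0, 0, 0, 0],
    [0, 0, 0, 0],
    [0, 0, 0, 0],
    [0, 0, 0, 0]
  ],
  "hand": 255
}}

```text
t: 12.8
tool_pos: [0.5243, -0.18, 0.0737]
eef_rot: [-0.0, 0.999, -0.052, -0.0]
force: [1.0, 4.9, 1.8]
width: 0.091
grip_force: 30.0
```

```bash
python3 -c "
from workcell import *;from h import *
where(state())"
```

```text
t 12.8 slicer mm [   1.4 -150.4] z 73.7 toolx deg -5.98 F slicer [0.47 4.97] 1.76 w 0.091 29.997014924883842
```

Call:
{"name": "move_arm", "arguments": {
  "plan": [
    [0, -1, 0, 0],
    [0, -1, 0, 0],
    [0, -1, 0, 0],
    [0, -1, 0, 0],
    [0, -1, 0, 0],
    [0, -1, 0, 0],
    [0, -1, 0, 0],
    [0, -1, 0, 0],
    [0, -1, 0, 0],
    [0, -1, 0, 0]
  ]
}}

```text
t: 14.05
tool_pos: [0.5253, -0.1704, 0.0737]
eef_rot: [-0.0, 0.999, -0.052, -0.0]
force: [-1.5, -2.0, 0.5]
width: 0.085
grip_force: 30.0
```

```bash
python3 -c "
from workcell import *;from h import *
where(state())"
```

```text
t 14.05 slicer mm [   1.4 -140.8] z 73.7 toolx deg -5.98 F slicer [-1.32 -2.14] 0.53 w 0.085 29.996787481941283
```

Call:
{"name": "move_arm", "arguments": {
  "plan": [
    [0, -1, 0, 0],
    [0, -1, 0, 0],
    [0, -1, 0, 0],
    [0, -1, 0, 0],
    [0, -1, 0, 0],
    [0, -1, 0, 0],
    [0, -1, 0, 0],
    [0, -1, 0, 0],
    [0, -1, 0, 0],
    [0, -1, 0, 0]
  ]
}}

```text
t: 15.3
tool_pos: [0.5263, -0.1605, 0.0737]
eef_rot: [-0.0, 0.999, -0.052, -0.0]
force: [-2.0, -2.4, 1.3]
width: 0.087
grip_force: 30.0
```

```bash
python3 -c "
from workcell import *;from h import *
where(state())"
```

```text
t 15.3 slicer mm [   1.4 -130.8] z 73.7 toolx deg -5.98 F slicer [-1.74 -2.6 ] 1.32 w 0.087 29.996973015367985
```

Call:
{"name": "move_arm", "arguments": {
  "plan": [
    [0, -1, 0, 0],
    [0, -1, 0, 0],
    [0, -1, 0, 0],
    [0, -1, 0, 0],
    [0, -1, 0, 0],
    [0, -1, 0, 0],
    [0, -1, 0, 0],
    [0, -1, 0, 0],
    [0, -1, 0, 0],
    [0, -1, 0, 0]
  ]
}}

```text
t: 16.55
tool_pos: [0.5273, -0.1514, 0.0737]
eef_rot: [0.001, 0.999, -0.052, -0.0]
force: [-3.3, -5.8, -0.4]
width: 0.09
grip_force: 30.0
```

```bash
python3 -c "
from workcell import *;from h import *
where(state())"
```

```text
t 16.55 slicer mm [   1.3 -121.6] z 73.7 toolx deg -5.98 F slicer [-2.72 -6.13] -0.37 w 0.09 29.997891895473003
```

Call:
{"name": "move_arm", "arguments": {
  "plan": [
    [0, -0.4, 0, 0],
    [0, -0.4, 0, 0],
    [0, -0.4, 0, 0],
    [0, -0.4, 0, 0],
    [0, -0.4, 0, 0],
    [0, -0.4, 0, 0],
    [0, -0.4, 0, 0],
    [0, -0.4, 0, 0],
    [0, -0.4, 0, 0],
    [0, -0.4, 0, 0]
  ]
}}

```text
t: 17.8
tool_pos: [0.5277, -0.1474, 0.0737]
eef_rot: [0.001, 0.999, -0.052, -0.0]
force: [-4.2, -5.5, 0.2]
width: 0.084
grip_force: 30.0
```

```bash
python3 -c "
from workcell import *;from h import *
where(state())"
```

```text
t 17.8 slicer mm [   1.3 -117.6] z 73.7 toolx deg -5.98 F slicer [-3.63 -5.91] 0.19 w 0.084 29.99848733190447
```

Call:
{"name": "move_arm", "arguments": {
  "plan": [
    [0, -0.6, 0, 0],
    [0, -0.6, 0, 0],
    [0, -0.6, 0, 0],
    [0, -0.6, 0, 0],
    [0, -0.6, 0, 0],
    [0, -0.6, 0, 0],
    [0, -0.6, 0, 0],
    [0, -0.6, 0, 0],
    [0, -0.6, 0, 0],
    [0, -0.6, 0, 0]
  ]
}}

```text
t: 19.05
tool_pos: [0.5283, -0.1414, 0.0737]
eef_rot: [0.001, 0.999, -0.052, -0.0]
force: [-3.7, -6.0, 0.5]
width: 0.085
grip_force: 30.0
```

```bash
python3 - <<'E'
from workcell import *;from h import *
where(state())
t=get_image('top')
cv2.imwrite('pics/t5.png',cv2.resize(t['pixels'][200:330,205:445],None,fx=3.3,fy=3.3,interpolation=cv2.INTER_CUBIC))
E
```

```text
t 19.05 slicer mm [   1.3 -111.6] z 73.7 toolx deg -5.98 F slicer [-3.08 -6.38] 0.51 w 0.085 29.998220466077328
```

View pics/t5.png

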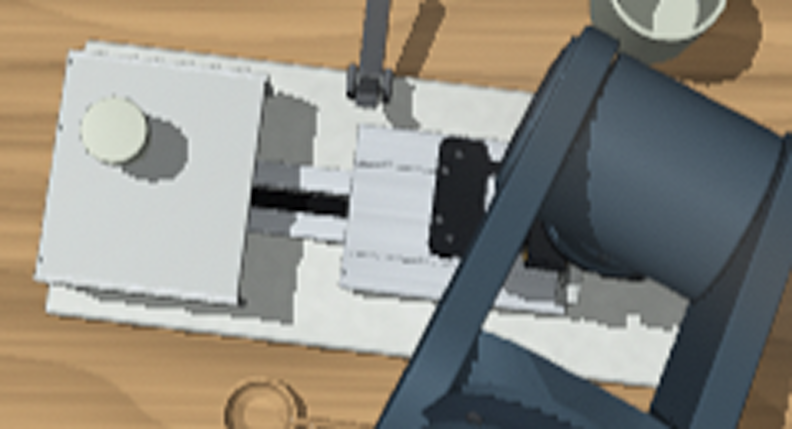

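The deck front has gone from (417,131) to (359,125), about 39 mm. That matches the tool's travel, so the carriage is past the jam and held without slip, and the lever is clear. I'll run on at a moderate speed.

Call:
{"name": "move_arm", "arguments": {
  "plan": [
    [-0.1, -1.5, 0, 0],
    [-0.1, -2.5, 0, 0],
    [-0.1, -3.5, 0, 0],
    [-0.1, -4, 0, 0],
    [-0.1, -4, 0, 0],
    [0, -4, 0, 0],
    [0, -4, 0, 0],
    [0, -4, 0, 0],
    [0, -4, 0, 0],
    [0, -4, 0, 0]
  ]
}}

```text
t: 20.35
tool_pos: [0.5319, -0.1061, 0.0738]
eef_rot: [0.001, 0.999, -0.052, 0.0]
force: [-0.9, -6.4, -1.1]
width: 0.086
grip_force: 30.0
```

```bash
python3 -c "
from workcell import *;from h import *
where(state())"
```

```text
t 20.35 slicer mm [  1.2 -76.1] z 73.8 toolx deg -5.99 F slicer [-0.19 -6.48] -1.13 w 0.086 29.99925040639937
```

Call:
{"name": "move_arm", "arguments": {
  "plan": [
    [0, -4, 0, 0],
    [0, -4, 0, 0],
    [0, -4, 0, 0],
    [0, -4, 0, 0],
    [0, -4, 0, 0],
    [0, -4, 0, 0],
    [0, -4, 0, 0],
    [0, -4, 0, 0],
    [0, -4, 0, 0],
    [0, -3, 0, 0]
  ]
}}

```text
t: 21.6
tool_pos: [0.5358, -0.0672, 0.0738]
eef_rot: [0.001, 0.999, -0.052, 0.0]
force: [-1.9, -4.5, 0.4]
width: 0.09
grip_force: 30.0
```

```bash
python3 -c "
from workcell import *;from h import *
where(state())"
```

```text
t 21.6 slicer mm [  1. -37.] z 73.8 toolx deg -5.98 F slicer [-1.44 -4.71] 0.38 w 0.09 29.99736510682851
```

Call:
{"name": "move_arm", "arguments": {
  "plan": [
    [0, -3, 0, 0],
    [0, -2.5, 0, 0],
    [0, -2, 0, 0],
    [0, -2, 0, 0],
    [0, -2, 0, 0],
    [0, -2, 0, 0],
    [0, -1.5, 0, 0],
    [0, -1.2, 0, 0],
    [0, -1, 0, 0],
    [0, -0.8, 0, 0]
  ]
}}

```text
t: 22.85
tool_pos: [0.5376, -0.0493, 0.0737]
eef_rot: [0.001, 0.999, -0.052, 0.0]
force: [-1.8, -4.7, 0.1]
width: 0.089
grip_force: 30.0
```

```bash
python3 -c "
from workcell import *;from h import *
where(state())"
```

```text
t 22.85 slicer mm [  0.9 -19. ] z 73.7 toolx deg -5.98 F slicer [-1.25 -4.84] 0.06 w 0.089 29.997496199794114
```

Call:
{"name": "move_arm", "arguments": {
  "plan": [
    [0, -0.5, 0, 0],
    [0, -0.5, 0, 0],
    [0, -0.5, 0, 0],
    [0, -0.5, 0, 0],
    [0, -0.5, 0, 0],
    [0, -0.5, 0, 0],
    [0, -0.4, 0, 0],
    [0, -0.4, 0, 0],
    [0, -0.3, 0, 0],
    [0, -0.3, 0, 0]
  ]
}}

```text
t: 24.1
tool_pos: [0.5381, -0.045, 0.0738]
eef_rot: [0.001, 0.999, -0.052, 0.0]
force: [-2.6, -4.3, -0.0]
width: 0.086
grip_force: 30.0
```

```bash
python3 -c "
from workcell import *;from h import *
where(state())"
```

```text
t 24.1 slicer mm [  1.  -14.7] z 73.8 toolx deg -5.99 F slicer [-2.16 -4.54] -0.03 w 0.086 29.99749329406768
```

Call:
{"name": "move_arm", "arguments": {
  "plan": [
    [0, -0.4, 0, 0],
    [0, -0.4, 0, 0],
    [0, -0.4, 0, 0],
    [0, -0.4, 0, 0],
    [0, -0.4, 0, 0],
    [0, -0.4, 0, 0],
    [0, -0.4, 0, 0],
    [0, -0.4, 0, 0],
    [0, -0.4, 0, 0],
    [0, -0.4, 0, 0]
  ]
}}

```text
t: 25.35
tool_pos: [0.5385, -0.041, 0.0737]
eef_rot: [0.001, 0.999, -0.052, 0.0]
force: [-2.0, -4.8, -0.4]
width: 0.087
grip_force: 30.0
```

Call:
{"name": "move_arm", "arguments": {
  "plan": [
    [0, -0.4, 0, 0],
    [0, -0.4, 0, 0],
    [0, -0.4, 0, 0],
    [0, -0.4, 0, 0],
    [0, -0.4, 0, 0],
    [0, -0.4, 0, 0],
    [0, -0.4, 0, 0],
    [0, -0.4, 0, 0],
    [0, -0.4, 0, 0],
    [0, -0.4, 0, 0]
  ]
}}

```text
t: 26.6
tool_pos: [0.5389, -0.037, 0.0737]
eef_rot: [0.001, 0.999, -0.052, 0.0]
force: [-1.8, -5.9, 0.6]
width: 0.091
grip_force: 30.0
```

Call:
{"name": "move_arm", "arguments": {
  "plan": [
    [0, -0.4, 0, 0],
    [0, -0.4, 0, 0],
    [0, -0.4, 0, 0],
    [0, -0.4, 0, 0],
    [0, -0.4, 0, 0],
    [0, -0.4, 0, 0],
    [0, -0.4, 0, 0],
    [0, -0.4, 0, 0],
    [0, -0.4, 0, 0],
    [0, -0.4, 0, 0]
  ]
}}

```text
t: 27.85
tool_pos: [0.5393, -0.033, 0.0738]
eef_rot: [0.001, 0.999, -0.052, 0.0]
force: [-1.7, -6.6, 1.0]
width: 0.086
grip_force: 30.0
```

Call:
{"name": "move_arm", "arguments": {
  "plan": [
    [0, -0.4, 0, 0],
    [0, -0.4, 0, 0],
    [0, -0.4, 0, 0],
    [0, -0.4, 0, 0],
    [0, -0.4, 0, 0],
    [0, -0.4, 0, 0],
    [0, -0.4, 0, 0],
    [0, -0.4, 0, 0],
    [0, -0.4, 0, 0],
    [0, -0.4, 0, 0]
  ]
}}

```text
t: 29.1
tool_pos: [0.5397, -0.029, 0.0737]
eef_rot: [0.001, 0.999, -0.052, 0.0]
force: [-2.1, -6.4, -0.3]
width: 0.088
grip_force: 30.0
```

Call:
{"name": "move_arm", "arguments": {
  "plan": [
    [0, -0.4, 0, 0],
    [0, -0.4, 0, 0],
    [0, -0.4, 0, 0],
    [0, -0.4, 0, 0],
    [0, -0.4, 0, 0],
    [0, -0.4, 0, 0],
    [0, -0.4, 0, 0],
    [0, -0.4, 0, 0],
    [0, -0.4, 0, 0],
    [0, -0.4, 0, 0]
  ]
}}

```text
t: 30.35
tool_pos: [0.5401, -0.025, 0.0738]
eef_rot: [0.0, 0.999, -0.052, -0.0]
force: [-1.7, -6.6, 1.2]
width: 0.09
grip_force: 30.0
```

Call:
{"name": "move_arm", "arguments": {
  "plan": [
    [0, -0.4, 0, 0],
    [0, -0.4, 0, 0],
    [0, -0.4, 0, 0],
    [0, -0.4, 0, 0],
    [0, -0.4, 0, 0],
    [0, -0.4, 0, 0],
    [0, -0.4, 0, 0],
    [0, -0.4, 0, 0],
    [0, -0.4, 0, 0],
    [0, -0.4, 0, 0]
  ]
}}

```text
t: 31.6
tool_pos: [0.5405, -0.021, 0.0738]
eef_rot: [0.0, 0.999, -0.052, -0.0]
force: [-2.0, -5.9, 0.5]
width: 0.088
grip_force: 30.0
```

Call:
{"name": "move_arm", "arguments": {
  "plan": [
    [0, -0.4, 0, 0],
    [0, -0.4, 0, 0],
    [0, -0.4, 0, 0],
    [0, -0.4, 0, 0],
    [0, -0.4, 0, 0],
    [0, -0.4, 0, 0],
    [0, -0.4, 0, 0],
    [0, -0.4, 0, 0],
    [0, -0.4, 0, 0],
    [0, -0.4, 0, 0]
  ]
}}

```text
t: 32.85
tool_pos: [0.5409, -0.017, 0.0738]
eef_rot: [0.001, 0.999, -0.052, -0.0]
force: [-2.2, -6.1, 0.6]
width: 0.084
grip_force: 30.0
```

Call:
{"name": "move_arm", "arguments": {
  "plan": [
    [0, -0.4, 0, 0],
    [0, -0.4, 0, 0],
    [0, -0.4, 0, 0],
    [0, -0.4, 0, 0],
    [0, -0.4, 0, 0],
    [0, -0.4, 0, 0],
    [0, -0.4, 0, 0],
    [0, -0.4, 0, 0],
    [0, -0.4, 0, 0],
    [0, -0.4, 0, 0]
  ]
}}

```text
t: 34.1
tool_pos: [0.5413, -0.013, 0.0737]
eef_rot: [0.0, 0.999, -0.052, -0.0]
force: [-1.4, -6.9, 1.3]
width: 0.085
grip_force: 30.0
```

Call:
{"name": "move_arm", "arguments": {
  "plan": [
    [0, -0.4, 0, 0],
    [0, -0.4, 0, 0],
    [0, -0.4, 0, 0],
    [0, -0.4, 0, 0],
    [0, -0.4, 0, 0],
    [0, -0.4, 0, 0],
    [0, -0.4, 0, 0],
    [0, -0.4, 0, 0],
    [0, -0.4, 0, 0],
    [0, -0.4, 0, 0]
  ]
}}

```text
t: 35.35
tool_pos: [0.5417, -0.0091, 0.0738]
eef_rot: [0.0, 0.999, -0.052, -0.0]
force: [-2.6, -6.1, 1.2]
width: 0.085
grip_force: 30.0
```

Call:
{"name": "move_arm", "arguments": {
  "plan": [
    [0, -0.4, 0, 0],
    [0, -0.4, 0, 0],
    [0, -0.4, 0, 0],
    [0, -0.4, 0, 0],
    [0, -0.4, 0, 0],
    [0, -0.4, 0, 0],
    [0, -0.4, 0, 0],
    [0, -0.4, 0, 0],
    [0, -0.4, 0, 0],
    [0, -0.4, 0, 0]
  ]
}}

```text
t: 36.6
tool_pos: [0.5422, -0.0051, 0.0738]
eef_rot: [0.0, 0.999, -0.052, -0.0]
force: [-1.9, -5.4, 1.4]
width: 0.085
grip_force: 30.0
```

Call:
{"name": "move_arm", "arguments": {
  "plan": [
    [0, -0.4, 0, 0],
    [0, -0.4, 0, 0],
    [0, -0.4, 0, 0],
    [0, -0.4, 0, 0],
    [0, -0.4, 0, 0],
    [0, -0.4, 0, 0],
    [0, -0.4, 0, 0],
    [0, -0.4, 0, 0],
    [0, -0.4, 0, 0],
    [0, -0.4, 0, 0]
  ]
}}

```text
t: 37.85
tool_pos: [0.5425, -0.0011, 0.0738]
eef_rot: [0.0, 0.999, -0.052, -0.0]
force: [-2.5, -4.7, 2.0]
width: 0.087
grip_force: 30.0
```

Call:
{"name": "move_arm", "arguments": {
  "plan": [
    [0, -0.4, 0, 0],
    [0, -0.4, 0, 0],
    [0, -0.4, 0, 0],
    [0, -0.4, 0, 0],
    [0, -0.4, 0, 0],
    [0, -0.4, 0, 0],
    [0, -0.4, 0, 0],
    [0, -0.4, 0, 0],
    [0, -0.4, 0, 0],
    [0, -0.4, 0, 0]
  ]
}}

```text
t: 39.1
tool_pos: [0.543, 0.0029, 0.0737]
eef_rot: [0.0, 0.999, -0.052, -0.0]
force: [-2.4, -5.4, 1.1]
width: 0.09
grip_force: 30.0
```

Call:
{"name": "move_arm", "arguments": {
  "plan": [
    [0, -0.4, 0, 0],
    [0, -0.4, 0, 0],
    [0, -0.4, 0, 0],
    [0, -0.4, 0, 0],
    [0, -0.4, 0, 0],
    [0, -0.4, 0, 0],
    [0, -0.4, 0, 0],
    [0, -0.4, 0, 0],
    [0, -0.4, 0, 0],
    [0, -0.4, 0, 0]
  ]
}}

```text
t: 40.35
tool_pos: [0.5434, 0.0069, 0.0738]
eef_rot: [0.0, 0.999, -0.052, -0.0]
force: [-2.3, -5.1, 1.8]
width: 0.086
grip_force: 30.0
```

Call:
{"name": "move_arm", "arguments": {
  "plan": [
    [0, -0.4, 0, 0],
    [0, -0.4, 0, 0],
    [0, -0.4, 0, 0],
    [0, -0.4, 0, 0],
    [0, -0.4, 0, 0],
    [0, -0.4, 0, 0],
    [0, -0.4, 0, 0],
    [0, -0.4, 0, 0],
    [0, -0.4, 0, 0],
    [0, -0.4, 0, 0]
  ]
}}

```text
t: 41.6
tool_pos: [0.5436, 0.0092, 0.0738]
eef_rot: [0.002, 0.999, -0.052, -0.0]
force: [-4.2, -13.4, 1.9]
width: 0.089
grip_force: 30.0
```

The force jumped from 5 to 13 N and the advance fell short: that is the buffer. One small firm nudge, then hold.

Call:
{"name": "move_arm", "arguments": {
  "plan": [
    [0, -0.2, 0, 0],
    [0, -0.2, 0, 0],
    [0, -0.2, 0, 0],
    [0, 0, 0, 0],
    [0, 0, 0, 0],
    [0, 0, 0, 0],
    [0, 0, 0, 0],
    [0, 0, 0, 0],
    [0, 0, 0, 0],
    [0, 0, 0, 0]
  ]
}}

```text
t: 42.85
tool_pos: [0.5436, 0.0095, 0.0738]
eef_rot: [0.002, 0.999, -0.052, -0.0]
force: [-5.1, -15.4, 1.1]
width: 0.088
grip_force: 30.0
```

Call:
{"name": "move_arm", "arguments": {
  "plan": [
    [0, 0, 0, 0],
    [0, 0, 0, 0],
    [0, 0, 0, 0],
    [0, 0, 0, 0],
    [0, 0, 0, 0],
    [0, 0, 0, 0],
    [0, 0, 0, 0],
    [0, 0, 0, 0],
    [0, 0, 0, 0],
    [0, 0, 0, 0]
  ],
  "hand": 185
}}

```text
t: 44.1
tool_pos: [0.544, 0.012, 0.0737]
eef_rot: [-0.0, 0.999, -0.052, 0.0]
force: [0.3, -0.3, -0.9]
width: 0.276
grip_force: 0.0
```

```bash
python3 - <<'E'
from workcell import *;from h import *
where(state())
im=get_image('wrist');cv2.imwrite('pics/w6.png',im['pixels'])
E
```

```text
t 44.1 slicer mm [ 0.8 42.6] z 73.7 toolx deg -5.98 F slicer [ 0.34 -0.28] -0.87 w 0.276 0.0
```

View pics/w6.png

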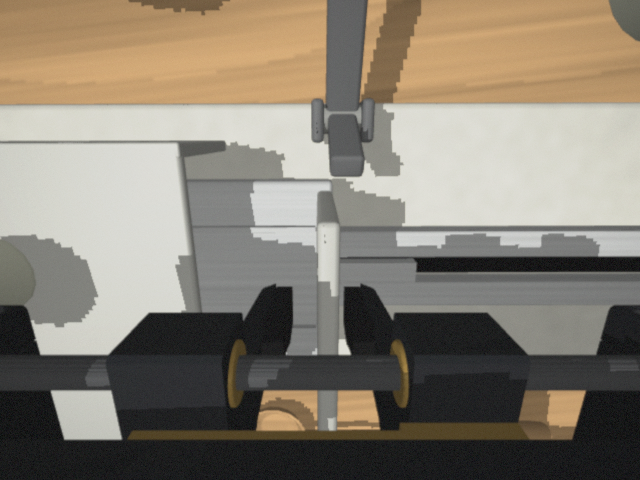

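The wrist view shows the fence (column about 327) free between the open fingers (292 and 344), with the deck under the hood and the lever out. I'll centre the fingers and lift straight up.

Call:
{"name": "move_arm", "arguments": {
  "plan": [
    [0, 1, 0, 0],
    [0, 1, 0, 0],
    [0, 0, -8, 0],
    [0, 0, -15, 0],
    [0, 0, -20, 0],
    [0, 0, -25, 0],
    [0, 0, -25, 0],
    [0, 0, -20, 0],
    [0, 0, 0, 0],
    [0, 0, 0, 0]
  ]
}}

```text
t: 45.4
tool_pos: [0.5435, 0.0101, 0.1865]
eef_rot: [-0.0, 0.999, -0.052, -0.0]
force: [0.6, 0.2, -0.8]
width: 0.279
grip_force: 0.0
```

```bash
python3 - <<'E'
from workcell import *;from h import *
where(state())
im=get_image('side');cv2.imwrite('pics/s7.png',cv2.resize(im['pixels'][130:350,220:440],None,fx=2.7,fy=2.7))
E
```

```text
t 45.4 slicer mm [ 0.5 40.7] z 186.5 toolx deg -5.98 F slicer [0.62 0.28] -0.83 w 0.279 0.0
```

View pics/s7.png

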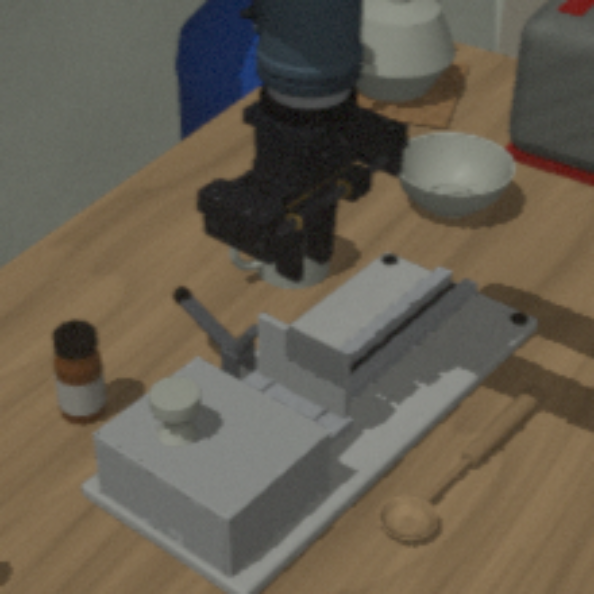

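The side view shows the carriage run in under the hood with its fence at about (305,360). The lever is out at (182,295), the egg cup and other items are undisturbed, and the gripper is clear.

```bash
python3 -c "
from workcell import *
print(sign_off())"
```

```text
the job is handed in; nothing more can be done
None
```

The job is handed in: the lock lever is fully out, and the carriage went through the sticking spot under control and rests against the rubber stop (peak push about 16 N), with nothing else visibly moved and about 45 s on the clock.

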